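Reset the three tripped switch boxes in order

ROBOT

A 7-joint arm with a two-finger parallel gripper is mounted at the origin on a cart in front of the work surface, level with it; the furniture and walls round the work are solid. World frame = base frame: x ahead of the robot, y to its left, z up, the work surface at z = 0. Lengths are in m, angles in rad, forces in N, time in s.
With the tool pointing down it reaches from about 0.4 to 0.85 m from the base axis. Payload 4.5 kg.
Tool frame: the origin (TCP) lies where the fingers leave the gripper's body, on its centre line; the fingertips stand 64 mm ahead of it and the grasp point (between the pads) lies 45 mm ahead of it; z points along the fingers, y is the line along which they close (so a half turn about z gives the same grasp; the last joint's range is limited). The gripper opens to 88 mm and grips with 3 to 60 N. Pads are 18 mm wide; open, the fingers measure 123 mm over their backs; the gripper's body (75 mm by 187 mm) begins 45 mm behind the grasp point.
Start: joints at [1.155, 0.689, -0.195, 1.565, 0.157, 0.902, -0.215], TCP at [0.272, -0.563, 0.303] pointing down, gripper open.
Joint ranges: [-3.01, 3.01], [-0.46, 2.08], [-1.47, 1.51], [0.13, 2.56], [-1, 4.14], [0.04, 2.09], [-2.66, 2.66]. Speed limits (rad/s): [2.57, 2.57, 3.14, 3.14, 3.14, 3.14, 3.14].

INTERFACE

Orientations are given as a unit quaternion [x, y, z, w].
In Python, from plant import r gives the robot as it stands.
- The arm moves only by the tool play_rows, never from a script. Its arguments are lists of equal length, an entry for each row: "translation": the shift along the tool's x, y, z in m, a list of three; "delta_rot": the turn, a rotation vector about the tool's x, y, z in degrees, a list of three; "grip": the opening, from -1 (shut) to 1 (fully open). In form: {"translation": [[x, y, z], ...], "delta_rot": [[rx, ry, rz], ...], "grip": [grip, ...]}. A call has 1 to 20 rows; each row shifts and turns the commanded pose from where the row before left it, along the tool's axes as they then stand; what a row does not reach is not made up. A row lasts 1/8 s, in which the tool goes at most 62.5 mm and 10.7 degrees, less where a joint would pass 70% of its speed; a pose out of reach is approached as far as the arm can. A call with a gripper value outside its range is refused whole. The fingers move at their own pace and stop on an object; "squeeze" is the grip in N (left out, the last holds). Time passes only in rows, so rows that do not move let the fingers close. It gives the time, the measured TCP pose, the force, the opening and the grip force at its end, in the units of the state.
- r.get_state(): the state, without advancing time (a new reading comes with each control period).
- r.snapshot(name): name is "scene" or "top"; returns the picture (420x560x3 uint8, blue, green, red); there is no depth.
- r.get_calibration(name): a dict with "intrinsics" (3x3 intrinsics, pixels), "k1" (the pictures are not rectified: a ray, as slopes to the right and down, at radius r is drawn at 1 + k1 r^2 times it, then the intrinsics apply), "eye" and "rotation" of the camera in the world. Camera axes: x right, y up, looking along -z (the intrinsics and any distortion apply to the point x, -y, -z); pixel columns grow to the right and rows downward; lengths in m; the calibration is good to about 2 mm. A picture is of the moment at which its call begins. get_calibration takes no time and is no camera call.
- r.finish_job(): hands the job in; it is judged then, once.
Trained networks look in the newest picture that a camera, given by its name, has taken for a name from the list of things; names that differ only in an ending like _2 or _b are one class to them, and where a whole thing is asked for, a point or a joint stands for the part that bears it (a point fixed in the world has none). Each returns a list of dicts, best first, with "confidence" (0 to 1); they miss things now and then, are a little off and sometimes report something else, mostly with a low value. They report only what shows in the picture. A call takes as long as a camera call. They do not tell look-alikes from the thing itself.
- r.look_for(camera, target): "point" ([x, y, z] in m, in world coordinates, good to about 4 mm: the middle of the surface that is visible of it).
- r.silhouettes(camera, target): "pixels" (420x560 bool, what is visible of it).
The state is a dict: "clock": time; "q": joint angles; "qd": joint speeds; "joint_torque": joint torques, N m; "tool_pos": TCP position; "eef_rot": TCP orientation; "contact_force": force on the tool from outside, world axes, zero at the start; "moment": the same for the moment, N m; "opening": opening from 0.0 (shut) to 1.0 (fully open); "finger_force": force on a finger pad.
Only numpy, scipy, OpenCV 4.12 (cv2) and the standard library are available. Lean on these libraries where they do the work, as an engineer would, in place of code of your own. Each camera call takes 0.05 s, during which the arm holds its last target. There are 200 camera calls.

TASK

The reset buttons of the three bench switch boxes have popped up: press each one fully down with the fingertips, gently, first the broad mushroom-shaped button, then the square one, then the thin round pin. Only press: do not lift, tip or push the boxes along, and leave the other things on the bench where they are.

Things in the scene. Friction and masses are not known exactly. Their poses are not given: they have to be found in the camera images.
- mushroom_box: Loose grey switch box, 80 x 80 mm, 44 mm high to its metal cover, about 0.9 kg, on rubber feet, with a broad round mushroom-shaped button, 38 mm across, flat for the middle 28 mm, mid-cover in a steel collar 40 mm across, its rim 50 mm up. Origin: centre of the underside; z up; a black gland sticks out 12 mm on the +x side. The boxes are alike but for the button, in any order.
- mushroom_top (a point): Centre of the pressing face of the mushroom box's button (it moves with the button): 76 mm above the bench with the button fully up, 66 mm with it fully down, always clear of the collar.
- mushroom_button (a joint): How far that button is pushed in, m: 0 fully up, 0.010 fully down on its stop, a rubber cushion that takes up from 5 N, gives 4 mm by 15 N, then is hard, and springs back. It slides straight down against a friction of about 3 N, has no spring and stays where it is left; it starts 0 to 2 mm in and counts as down from 7 mm.
- square_box: Loose grey switch box, 80 x 80 mm, 44 mm high to its metal cover, about 0.9 kg, on rubber feet, with a square button, 24 by 24 mm, flat topped, mid-cover in a steel collar 40 mm across, its rim 50 mm up. Origin: centre of the underside; z up; a black gland sticks out 12 mm on the +x side. The boxes are alike but for the button, in any order.
- square_top (a point): Centre of the pressing face of the square box's button (it moves with the button): 76 mm above the bench with the button fully up, 66 mm with it fully down, always clear of the collar.
- square_button (a joint): How far that button is pushed in, m: 0 fully up, 0.010 fully down on its stop, a rubber cushion that takes up from 5 N, gives 4 mm by 15 N, then is hard, and springs back. It slides straight down against a friction of about 3 N, has no spring and stays where it is left; it starts 0 to 2 mm in and counts as down from 7 mm.
- pin_box: Loose grey switch box, 80 x 80 mm, 44 mm high to its metal cover, about 0.9 kg, on rubber feet, with a thin round pin button, 13 mm across, flat topped, mid-cover in a steel collar 40 mm across, its rim 50 mm up. Origin: centre of the underside; z up; a black gland sticks out 12 mm on the +x side. The boxes are alike but for the button, in any order.
- pin_top (a point): Centre of the pressing face of the pin box's button (it moves with the button): 76 mm above the bench with the button fully up, 66 mm with it fully down, always clear of the collar.
- pin_button (a joint): How far that button is pushed in, m: 0 fully up, 0.010 fully down on its stop, a rubber cushion that takes up from 5 N, gives 4 mm by 15 N, then is hard, and springs back. It slides straight down against a friction of about 3 N, has no spring and stays where it is left; it starts 0 to 2 mm in and counts as down from 7 mm.
- white_jar: Loose white jar with a pale screw cap, 42 mm across, 50 mm high, standing between boxes; origin under its centre. Bystander.
- bolt: Loose hexagon bolt standing on its head, 19 x 22 mm, 48 mm high, between boxes; origin under its centre. Bystander.
- steel_block: Loose grey steel block with holes, 75 x 50 x 25 mm, between the robot and the boxes; origin under its centre. Bystander.
- tape_measure: Loose yellow tape measure, 41 x 80 mm, 61 mm high, near the robot; origin under its centre. Bystander.
Not all that is in view belongs to the job. What is shaped like the pin_box but purple, red or yellow is not meant.

How it is judged:
On the way, in this order (a step that is already met when the one before it is completed fails the run):
1. the mushroom button is down (value of joint mushroom_button above 0.007 m), for 0.1 s.
2. the square button is down (value of joint square_button above 0.007 m), for 0.1 s.
3. the pin button is down (value of joint pin_button above 0.007 m), for 0.1 s.
At the end, for the whole second after the job is handed in: All three buttons are at least 7 mm in (of 10); every box stands upright within 20 mm of where it was, at rest; the jar, bolt, block and tape measure lie within 15 mm of where they were (value of joint each of mushroom_button, square_button, pin_button above 0.007 m and distance of each of mushroom_box, square_box, pin_box from where it was at the start of the episode below 0.02 m and angle between each of mushroom_box, square_box, pin_box's own z axis and vertical below 0.1 rad and linear speed of each of mushroom_box, square_box, pin_box below 0.02 m/s and distance of each of white_jar, bolt, steel_block, tape_measure from where it was at the start of the episode below 0.015 m); the robot touches nothing.
It fails at once if the square button was pushed in before the mushroom button was down (value of joint square_button above 0.0035 m and value of joint mushroom_button below 0.007 m).
It fails at once if the pin button was pushed in before the mushroom and square buttons were down (value of joint pin_button above 0.0035 m and value of joint any of mushroom_button, square_button below 0.007 m).
It fails at once if a box or its button was pressed with more than 25 N (contact force between any of the arm, the fingers and mushroom_box above 25 N or contact force between any of the arm, the fingers and square_box above 25 N or contact force between any of the arm, the fingers and pin_box above 25 N).
It fails at once if a box was lifted by 8 mm, tipped by 0.15 rad or shifted by 20 mm (height (world z) of any of mushroom_box, square_box, pin_box above 0.008 m or angle between any of mushroom_box, square_box, pin_box's own z axis and vertical above 0.15 rad or distance of any of mushroom_box, square_box, pin_box from where it was at the start of the episode above 0.02 m).
It fails at once if the jar, bolt, block or tape measure was shifted by 15 mm (distance of any of white_jar, bolt, steel_block, tape_measure from where it was at the start of the episode above 0.015 m).
It also fails if it takes over 48 s, if anything falls off the work surface, if the arm or the gripper's body presses on something with over 40 N, if the wrist force passes 120 N, or if a joint passes its speed limit or range.

## Working session

There is one attempt and no reset: what is moved stays moved. The work goes in short steps, Python scripts to look and compute and a tool call to move; the robot and the scene stay as the last step left them, time stands still between calls to the robot, and variables do not carry over. Pictures are saved under pics/ and viewed, at most 10 in all, crops included, and the job is handed in when it is done.

Besides the shell and the picture viewer there is one more tool, called after ">>>" as name(argument=value, ...) on one line, values as JSON. play_rows: Moves the arm, as the interface text tells. Its arguments: {"type":"object","properties":{"translation":{"type":"array","items":{"type":"array","items":{"type":"number"}}},"delta_rot":{"type":"array","items":{"type":"array","items":{"type":"number"}}},"grip":{"type":"array","items":{"type":"number"}},"squeeze":{"type":"number"}},"required":["translation","delta_rot","grip"]}

```bash
mkdir -p pics
python3 - <<'E'
from plant import r
import cv2,numpy as np
for c in ("scene","top"):
    cv2.imwrite(f"pics/{c}0.png",r.snapshot(c))
    print(c,{k:np.round(v,3).tolist() for k,v in r.get_calibration(c).items()})
    for t in ["mushroom_top","square_top","pin_top","mushroom_box","square_box","pin_box","white_jar","bolt","steel_block","tape_measure"]:
        print(t,[(np.round(d["point"],3).tolist(),round(d["confidence"],2)) for d in r.look_for(c,t)])
s=r.get_state();print({k:np.round(v,3).tolist() for k,v in s.items()})
E
```

```text
scene {'intrinsics': [[388.991, 0.0, 279.669], [0.0, 388.991, 212.896], [0.0, 0.0, 1.0]], 'k1': 0.005, 'eye': [0.029, 0.527, 0.657], 'rotation': [-0.154, 0.407, 0.849, -0.301]}
mushroom_top [([0.529, 0.252, 0.079], 0.8)]
square_top [([0.482, -0.27, 0.072], 0.45), ([0.472, -0.029, 0.067], 0.18)]
pin_top [([0.355, 0.317, 0.07], 0.65), ([0.471, -0.031, 0.069], 0.52), ([0.342, -0.037, 0.065], 0.51), ([0.327, -0.348, 0.066], 0.4)]
mushroom_box [([0.52, 0.258, 0.041], 0.82)]
square_box []
pin_box [([0.61, -0.248, 0.042], 0.93), ([0.316, -0.334, 0.046], 0.82), ([0.337, 0.323, 0.044], 0.76), ([0.462, -0.014, 0.048], 0.71), ([0.332, -0.026, 0.044], 0.66)]
white_jar [([0.508, 0.135, 0.042], 0.8), ([0.52, 0.259, 0.045], 0.25)]
bolt [([0.571, -0.133, 0.022], 0.45)]
steel_block [([0.334, 0.171, 0.026], 0.85)]
tape_measure [([0.318, -0.194, 0.042], 0.67)]
top {'intrinsics': [[479.443, 0.0, 276.764], [0.0, 479.443, 213.009], [0.0, 0.0, 1.0]], 'k1': -0.088, 'eye': [0.265, -0.003, 1.449], 'rotation': [0.044, -0.05, -0.694, 0.716]}
mushroom_top [([0.539, 0.248, 0.074], 0.54)]
square_top [([0.484, -0.2
[... 261 characters left out ...]
0.351, 0.046], 0.68), ([0.35, 0.31, 0.046], 0.64), ([0.469, -0.032, 0.044], 0.63)]
white_jar [([0.508, 0.13, 0.05], 0.48)]
bolt [([0.569, -0.131, 0.019], 0.37)]
steel_block [([0.34, 0.163, 0.024], 0.55), ([0.316, -0.203, 0.055], 0.33)]
tape_measure [([0.317, -0.201, 0.056], 0.74), ([0.484, -0.275, 0.077], 0.2)]
{'clock': 1.1, 'q': [1.155, 0.689, -0.195, 1.565, 0.157, 0.902, -0.215], 'qd': [0.0, 0.001, 0.0, -0.001, -0.001, -0.001, 0.001], 'joint_torque': [0.0, -52.749, -1.267, -15.374, -0.052, -0.001, -0.0], 'tool_pos': [0.272, -0.563, 0.303], 'eef_rot': [0.975, 0.223, 0.0, 0.0], 'contact_force': [-0.298, 1.165, -1.064], 'moment': [0.013, 0.003, -0.009], 'finger_force': 0.0, 'opening': 0.998}
```

View pics/scene0.png

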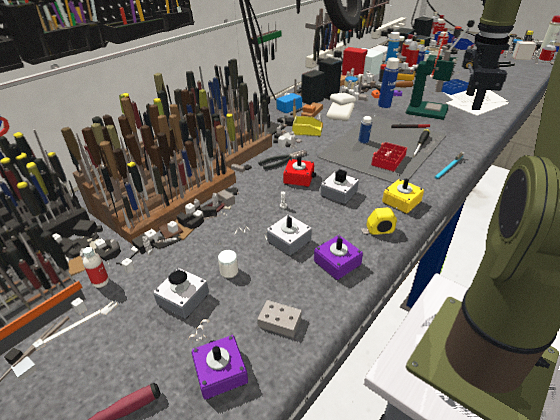

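View pics/top0.png

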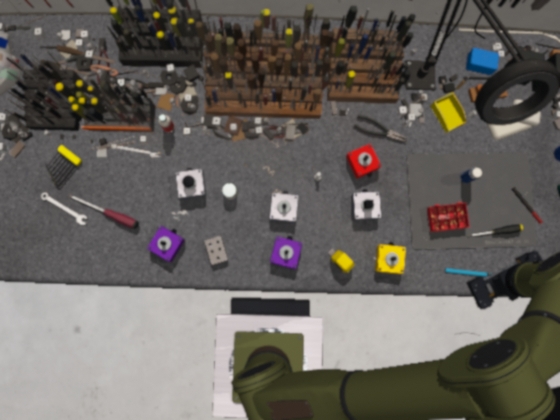

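The scene view shows the mushroom box at about (180,290), the grey pin box at (289,230) and the square box at (341,185). The jar, block, bolt and tape match the network points, and the purple, red and yellow boxes are decoys. Next I'll refine the button faces.

```bash
cat > h.py <<'E'
import cv2,numpy as np
from plant import r
from scipy.spatial.transform import Rotation as R
def proj(c,p):
    k=r.get_calibration(c);q=R.from_quat(k["rotation"]).inv().apply(np.array(p)-k["eye"])
    s=np.array([q[0],-q[1]])/-q[2];s=s*(1+k["k1"]*(s@s));K=np.array(k["intrinsics"])
    return K[:2,:2]@s+K[:2,2]
def ray(c,uv,z):
    k=r.get_calibration(c);K=np.array(k["intrinsics"]);d=(np.array(uv)-K[:2,2])/np.diag(K)[:2];s=d.copy()
    for _ in range(20): s=d/(1+k["k1"]*(s@s))
    v=R.from_quat(k["rotation"]).apply([s[0],-s[1],-1]);e=np.array(k["eye"])
    return e+v*(z-e[2])/v[2]
E
python3 - <<'E'
from h import *
P={"mushroom":(.535,.25),"square":(.484,-.275),"pin":(.471,-.031)}
rows=[]
for c in("top","scene"):
    im=cv2.imread(f"pics/{c}0.png");row=[]
    for n,p in P.items():
        u=proj(c,(*p,.075)).round().astype(int);h=25 if c=="scene" else 18
        cr=im[u[1]-h:u[1]+h,u[0]-h:u[0]+h]
        b=cv2.resize(cr,(260,260),interpolation=cv2.INTER_NEAREST);row.append(b)
        print(c,n,"crop origin",u-h,"px scale",260/(2*h), "proj",proj(c,(*p,.075)).round(1))
        # dark blob
        m=(cr.max(2)<60).astype(np.uint8);N,l,st,ce=cv2.connectedComponentsWithStats(m)
        for i in range(1,N):
            if st[i,4]>8: print("  blob",st[i].tolist(),(ce[i]+u-h).round(1),ray(c,ce[i]+u-h,.075).round(4)[:2])
    rows.append(np.hstack(row))
cv2.imwrite("pics/crops.png",np.vstack(rows))
E
```

```text
top mushroom crop origin [170 163] px scale 7.222222222222222 proj [188.1 181.1]
  blob [14, 14, 10, 11, 83] [188.1 181.7] [0.5332 0.2498]
  blob [15, 32, 20, 4, 41] [196.3 197.3] [0.4876 0.2234]
top square crop origin [349 186] px scale 7.222222222222222 proj [367.4 204. ]
  blob [2, 15, 26, 21, 83] [360.4 216.7] [ 0.446  -0.2548]
  blob [15, 15, 9, 8, 62] [367.7 204.4] [ 0.4829 -0.2758]
top pin crop origin [266 188] px scale 7.222222222222222 proj [283.6 205.7]
  blob [4, 32, 25, 4, 58] [279.4 222.2] [ 0.4227 -0.0204]
scene mushroom crop origin [153 250] px scale 5.2 proj [177.9 274.6]
  blob [16, 20, 18, 15, 192] [177.5 277.1] [0.5304 0.2546]
scene square crop origin [316 147] px scale 5.2 proj [340.8 172.3]
  blob [19, 23, 12, 13, 110] [340.5 175.7] [ 0.4752 -0.2598]
scene pin crop origin [264 193] px scale 5.2 proj [289.5 218. ]
  blob [23, 24, 5, 11, 48] [289.  222.3] [ 0.4621 -0.018 ]
```

View pics/crops.png

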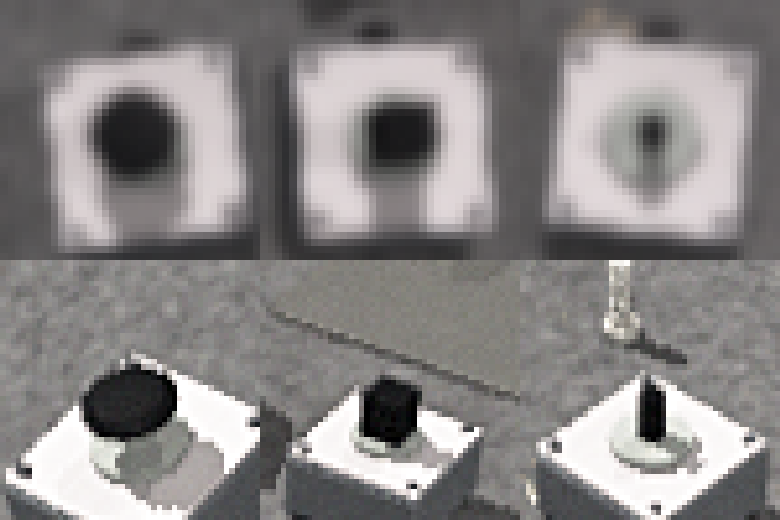

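```bash
cat >> h.py <<'E'
def delta(x,y,z):
    s=r.get_state();return R.from_quat(s["eef_rot"]).inv().apply(np.array([x,y,z])-s["tool_pos"]).round(4),np.round(s["tool_pos"],4),np.round(s["contact_force"],1)
E
python3 - <<'E'
from h import *
for n,a,b in(("mush",(188.1,181.5),(177.5,275.5)),("sq",(367.7,204.2),(340.1,170.9)),("pin",(283.7,205.5),(288.5,216.8))):
    print(n,ray("top",a,.075).round(4),ray("scene",b,.075).round(4))
print(delta(.535,.25,.303))
E
```

```text
mush [0.5337 0.25   0.075 ] [0.5337 0.2519 0.075 ]
sq [ 0.4834 -0.2759  0.075 ] [ 0.4894 -0.2798  0.075 ]
pin [ 0.4717 -0.0312  0.075 ] [ 0.4756 -0.0331  0.075 ]
(array([ 5.904e-01, -6.176e-01, -3.000e-04]), array([ 0.2717, -0.5629,  0.3027]), array([-0.3,  1.2, -1.1]))
```

>>> play_rows(translation=[[0.0348, -0.0363, 0], [0.0348, -0.0363, 0], [0.0348, -0.0363, 0], [0.0348, -0.0363, 0], [0.0348, -0.0363, 0], [0.0348, -0.0363, 0], [0.0348, -0.0363, 0], [0.0348, -0.0363, 0], [0.0348, -0.0363, 0], [0.0348, -0.0363, 0], [0.0348, -0.0363, 0], [0.0348, -0.0363, 0], [0.0348, -0.0363, 0], [0.0348, -0.0363, 0], [0.0348, -0.0363, 0], [0.0348, -0.0363, 0], [0.0348, -0.0363, 0], [0, 0, 0], [0, 0, 0]], delta_rot=[[0, 0, 0], [0, 0, 0], [0, 0, 0], [0, 0, 0], [0, 0, 0], [0, 0, 0], [0, 0, 0], [0, 0, 0], [0, 0, 0], [0, 0, 0], [0, 0, 0], [0, 0, 0], [0, 0, 0], [0, 0, 0], [0, 0, 0], [0, 0, 0], [0, 0, 0], [0, 0, 0], [0, 0, 0]], grip=[-1, -1, -1, -1, -1, -1, -1, -1, -1, -1, -1, -1, -1, -1, -1, -1, -1, -1, -1], squeeze=10)

```text
clock: 3.48
tool_pos: [0.536, 0.2493, 0.3025]
eef_rot: [0.975, 0.223, -0.0, 0.001]
contact_force: [0.3, 0.2, -0.0]
opening: 0.004
finger_force: 0.0
```

Run:
```python
from h import *
print(delta(.5337,.251,.160),r.get_state()["clock"],r.get_state()["opening"])
```

```text
(array([-0.0012, -0.0027,  0.1425]), array([0.536 , 0.2493, 0.3025]), array([ 0.3,  0.2, -0. ])) 3.475 0.0036580106668472143
```

>>> play_rows(translation=[[-0.0012, -0.0027, 0.03], [0, 0, 0.03], [0, 0, 0.03], [0, 0, 0.025], [0, 0, 0.015], [0, 0, 0.01], [0, 0, 0.004], [0, 0, 0], [0, 0, 0]], delta_rot=[[0, 0, 0], [0, 0, 0], [0, 0, 0], [0, 0, 0], [0, 0, 0], [0, 0, 0], [0, 0, 0], [0, 0, 0], [0, 0, 0]], grip=[-1, -1, -1, -1, -1, -1, -1, -1, -1])

```text
clock: 4.6
tool_pos: [0.5343, 0.2522, 0.1594]
eef_rot: [0.975, 0.223, 0.001, -0.0]
contact_force: [-0.2, 0.7, 0.3]
opening: 0.008
finger_force: 0.0
```

Run:
```python
from h import *
print(delta(.5337,.251,.140))
im=r.snapshot("scene")
cv2.imwrite("pics/s1.png",cv2.resize(im[180:340,90:290],(800,640))[:600])
```

```text
(array([-0.0011,  0.0008,  0.0194]), array([0.5343, 0.2522, 0.1594]), array([-0.2,  0.7,  0.3]))
```

View pics/s1.png

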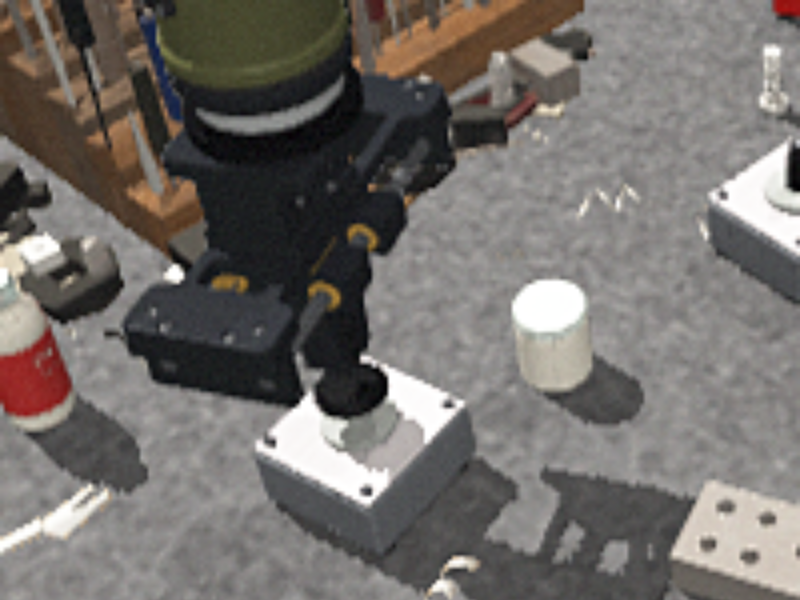

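The closed fingertips hang over the mushroom button, at about (345,380) in the crop, and the gripper body is clear of the jar and bottle. Now a gentle press.

>>> play_rows(translation=[[-0.001, 0.001, 0.006], [0, 0, 0.006], [0, 0, 0.004], [0, 0, 0.002], [0, 0, 0.001], [0, 0, 0.001], [0, 0, 0.001], [0, 0, 0.001], [0, 0, 0.001], [0, 0, 0.001], [0, 0, 0.001], [0, 0, 0]], delta_rot=[[0, 0, 0], [0, 0, 0], [0, 0, 0], [0, 0, 0], [0, 0, 0], [0, 0, 0], [0, 0, 0], [0, 0, 0], [0, 0, 0], [0, 0, 0], [0, 0, 0], [0, 0, 0]], grip=[-1, -1, -1, -1, -1, -1, -1, -1, -1, -1, -1, -1])

```text
clock: 6.15
tool_pos: [0.5335, 0.2507, 0.1335]
eef_rot: [0.975, 0.223, 0.0, 0.0]
contact_force: [-0.0, 0.3, 1.0]
opening: 0.004
finger_force: 0.2
```

>>> play_rows(translation=[[0, 0, 0.001], [0, 0, 0.001]], delta_rot=[[0, 0, 0], [0, 0, 0]], grip=[-1, -1])

```text
clock: 6.4
tool_pos: [0.5336, 0.2507, 0.1317]
eef_rot: [0.975, 0.223, 0.0, 0.0]
contact_force: [-0.9, 0.6, 3.4]
opening: 0.01
finger_force: 1.4
```

>>> play_rows(translation=[[0, 0, 0.001], [0, 0, 0.001]], delta_rot=[[0, 0, 0], [0, 0, 0]], grip=[-1, -1])

```text
clock: 6.65
tool_pos: [0.5336, 0.2507, 0.1299]
eef_rot: [0.975, 0.223, 0.0, 0.0]
contact_force: [-1.7, -0.0, 6.5]
opening: 0.006
finger_force: 3.2
```

>>> play_rows(translation=[[0, 0, 0.001], [0, 0, 0]], delta_rot=[[0, 0, 0], [0, 0, 0]], grip=[-1, -1])

```text
clock: 6.9
tool_pos: [0.5335, 0.2507, 0.1292]
eef_rot: [0.975, 0.223, 0.0, 0.0]
contact_force: [-3.0, -0.4, 8.6]
opening: 0.006
finger_force: 3.9
```

>>> play_rows(translation=[[0, 0, -0.003], [0, 0, -0.01], [0, 0, -0.03], [0, 0, -0.03], [0, 0, 0]], delta_rot=[[0, 0, 0], [0, 0, 0], [0, 0, 0], [0, 0, 0], [0, 0, 0]], grip=[-1, -1, -1, -1, -1])

```text
clock: 7.52
tool_pos: [0.535, 0.2513, 0.2041]
eef_rot: [0.975, 0.223, 0.003, -0.001]
contact_force: [-0.7, -0.4, -0.3]
opening: -0.0
finger_force: 0.0
```

Run:
```python
from h import *
print(delta(.485,-.277,.2))
a=cv2.imread("pics/scene0.png");b=r.snapshot("scene")
f=lambda i:cv2.resize(i[240:340,130:230],(400,400))
cv2.imwrite("pics/s2.png",np.hstack([f(a),f(b)]))
```

```text
(array([-0.2746,  0.4541,  0.0026]), array([0.535 , 0.2513, 0.2041]), array([-0.7, -0.4, -0.3]))
```

View pics/s2.png

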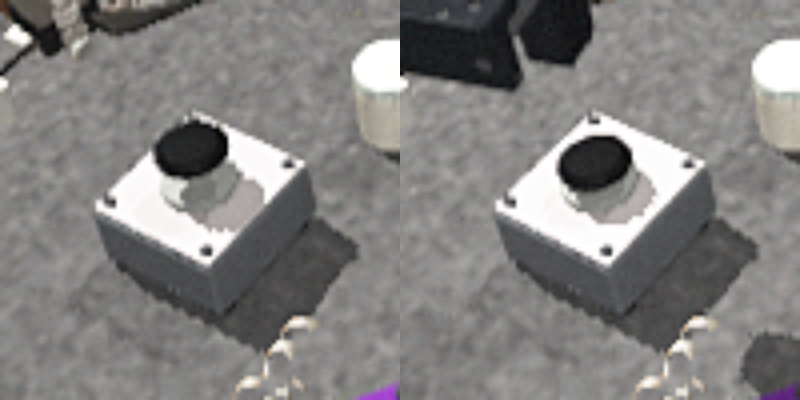

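The button is now down near its collar, from (192,150) to (595,163), and the box has not moved. Next the square button.

>>> play_rows(translation=[[-0.025, 0.0413, 0], [-0.025, 0.0413, 0], [-0.025, 0.0413, 0], [-0.025, 0.0413, 0], [-0.025, 0.0413, 0], [-0.025, 0.0413, 0], [-0.025, 0.0413, 0], [-0.025, 0.0413, 0], [-0.025, 0.0413, 0], [-0.025, 0.0413, 0], [-0.025, 0.0413, 0], [0, 0, 0.02], [0, 0, 0.015], [0, 0, 0.005], [0, 0, 0], [0, 0, 0]], delta_rot=[[0, 0, 0], [0, 0, 0], [0, 0, 0], [0, 0, 0], [0, 0, 0], [0, 0, 0], [0, 0, 0], [0, 0, 0], [0, 0, 0], [0, 0, 0], [0, 0, 0], [0, 0, 0], [0, 0, 0], [0, 0, 0], [0, 0, 0], [0, 0, 0]], grip=[-1, -1, -1, -1, -1, -1, -1, -1, -1, -1, -1, -1, -1, -1, -1, -1])

```text
clock: 9.57
tool_pos: [0.4839, -0.2776, 0.1622]
eef_rot: [0.975, 0.224, 0.0, 0.0]
contact_force: [-0.4, -0.3, -0.5]
opening: 0.005
finger_force: 0.0
```

Run:
```python
from h import *
print(delta(.485,-.277,.140))
im=r.snapshot("scene")
cv2.imwrite("pics/s3.png",cv2.resize(im[100:250,240:440],(800,600)))
```

```text
(array([ 0.0012, -0.    ,  0.0222]), array([ 0.4839, -0.2776,  0.1622]), array([-0.4, -0.3, -0.5]))
```

View pics/s3.png

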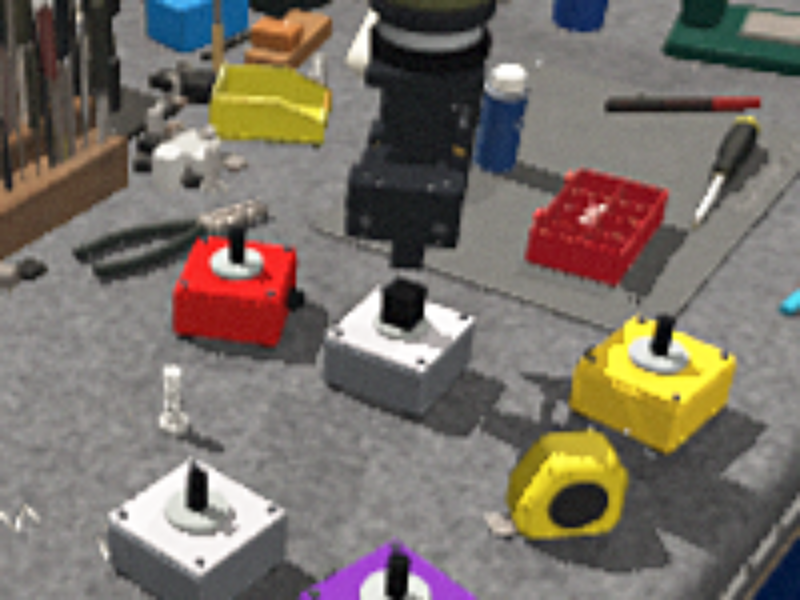

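The tips at (408,262) are centred above the square button at (403,300), so I'll press.

>>> play_rows(translation=[[0.001, 0, 0.008], [0, 0, 0.007], [0, 0, 0.004], [0, 0, 0.002], [0, 0, 0.001], [0, 0, 0.001], [0, 0, 0.001], [0, 0, 0.001], [0, 0, 0.001], [0, 0, 0.001], [0, 0, 0.001], [0, 0, 0.001]], delta_rot=[[0, 0, 0], [0, 0, 0], [0, 0, 0], [0, 0, 0], [0, 0, 0], [0, 0, 0], [0, 0, 0], [0, 0, 0], [0, 0, 0], [0, 0, 0], [0, 0, 0], [0, 0, 0]], grip=[-1, -1, -1, -1, -1, -1, -1, -1, -1, -1, -1, -1])

```text
clock: 11.12
tool_pos: [0.4842, -0.2776, 0.1326]
eef_rot: [0.975, 0.223, -0.0, -0.0]
contact_force: [-1.3, 1.7, 2.0]
opening: 0.007
finger_force: 1.4
```

>>> play_rows(translation=[[0, 0, 0.001], [0, 0, 0.001]], delta_rot=[[0, 0, 0], [0, 0, 0]], grip=[-1, -1])

```text
clock: 11.38
tool_pos: [0.4841, -0.2776, 0.1306]
eef_rot: [0.975, 0.223, -0.0, -0.0]
contact_force: [-2.1, 0.8, 3.5]
opening: 0.006
finger_force: 1.4
```

>>> play_rows(translation=[[0, 0, 0.001], [0, 0, 0.0005]], delta_rot=[[0, 0, 0], [0, 0, 0]], grip=[-1, -1])

```text
clock: 11.62
tool_pos: [0.4842, -0.2775, 0.1295]
eef_rot: [0.975, 0.223, -0.0, 0.0]
contact_force: [-2.6, 2.3, 7.4]
opening: 0.007
finger_force: 3.6
```

>>> play_rows(translation=[[0, 0, 0.001], [0, 0, 0]], delta_rot=[[0, 0, 0], [0, 0, 0]], grip=[-1, -1])

```text
clock: 11.88
tool_pos: [0.4842, -0.2775, 0.1288]
eef_rot: [0.975, 0.223, -0.0, 0.0]
contact_force: [-3.1, 2.2, 8.7]
opening: 0.008
finger_force: 4.4
```

Cushion reached. Up, and on to the pin.

>>> play_rows(translation=[[0, 0, -0.003], [0, 0, -0.01], [0, 0, -0.03], [0, 0, -0.03], [0, 0, 0]], delta_rot=[[0, 0, 0], [0, 0, 0], [0, 0, 0], [0, 0, 0], [0, 0, 0]], grip=[-1, -1, -1, -1, -1])

```text
clock: 12.5
tool_pos: [0.4859, -0.2784, 0.2035]
eef_rot: [0.975, 0.223, 0.002, 0.002]
contact_force: [-0.8, -0.1, -0.0]
opening: 0.005
finger_force: 0.0
```

Run:
```python
from h import *
print(delta(.473,-.032,.2))
a=cv2.imread("pics/scene0.png");b=r.snapshot("scene")
f=lambda i:cv2.resize(i[150:250,270:370],(400,400))
cv2.imwrite("pics/s4.png",np.hstack([f(a),f(b)]))
```

```text
(array([ 0.0954, -0.2275,  0.0029]), array([ 0.4859, -0.2784,  0.2035]), array([-0.8, -0.1, -0. ]))
```

View pics/s4.png

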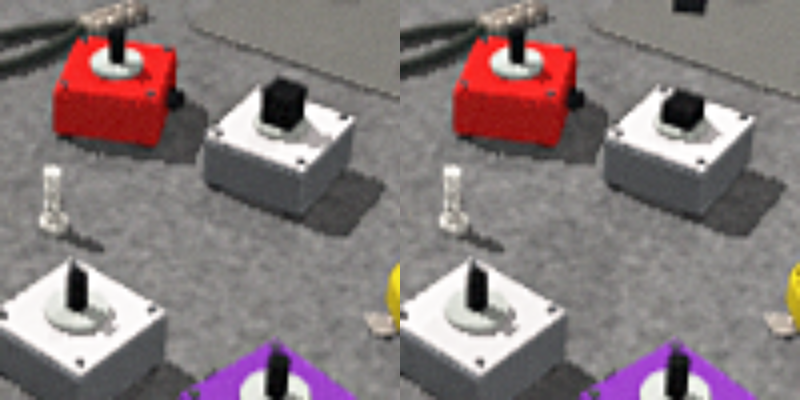

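The square button is down, from (283,103) to (683,108), and its box has not moved. The pin is still up at (477,285).

>>> play_rows(translation=[[0.0159, -0.0379, 0], [0.0159, -0.0379, 0], [0.0159, -0.0379, 0], [0.0159, -0.0379, 0], [0.0159, -0.0379, 0], [0.0159, -0.0379, 0], [0, 0, 0.02], [0, 0, 0.015], [0, 0, 0.005], [0, 0, 0], [0, 0, 0]], delta_rot=[[0, 0, 0], [0, 0, 0], [0, 0, 0], [0, 0, 0], [0, 0, 0], [0, 0, 0], [0, 0, 0], [0, 0, 0], [0, 0, 0], [0, 0, 0], [0, 0, 0]], grip=[-1, -1, -1, -1, -1, -1, -1, -1, -1, -1, -1])

```text
clock: 13.92
tool_pos: [0.4715, -0.0315, 0.1615]
eef_rot: [0.975, 0.223, 0.0, 0.0]
contact_force: [0.1, -0.4, -0.3]
opening: 0.007
finger_force: 0.0
```

Run:
```python
from h import *
print(delta(.473,-.032,.140))
im=r.snapshot("scene")
cv2.imwrite("pics/s5.png",cv2.resize(im[160:260,230:350],(720,600)))
```

```text
(array([0.0011, 0.0011, 0.0215]), array([ 0.4715, -0.0315,  0.1615]), array([ 0.1, -0.4, -0.3]))
```

View pics/s5.png

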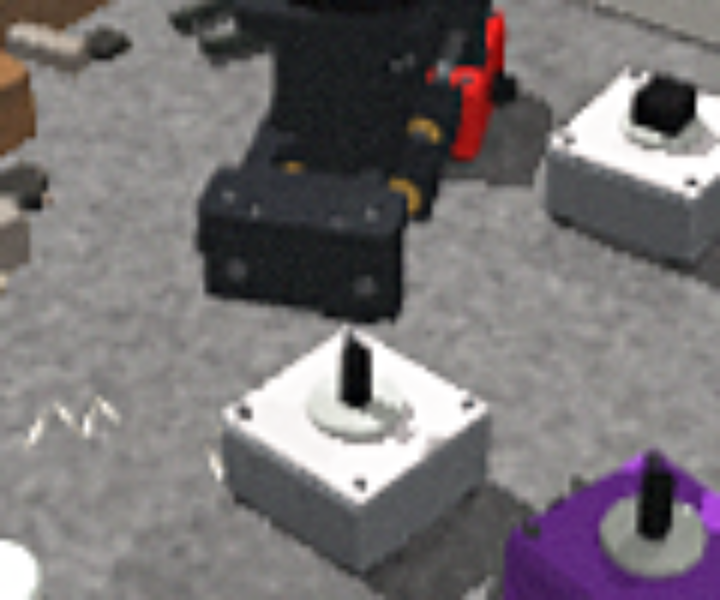

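The pin at (355,370) stands right below the hidden fingertips, which project to about (354,294). Its box has not moved, so I'll press.

>>> play_rows(translation=[[0.001, 0.001, 0.008], [0, 0, 0.007], [0, 0, 0.004], [0, 0, 0.002], [0, 0, 0.001], [0, 0, 0.001], [0, 0, 0.001], [0, 0, 0.001], [0, 0, 0.001], [0, 0, 0.001], [0, 0, 0.001], [0, 0, 0.001]], delta_rot=[[0, 0, 0], [0, 0, 0], [0, 0, 0], [0, 0, 0], [0, 0, 0], [0, 0, 0], [0, 0, 0], [0, 0, 0], [0, 0, 0], [0, 0, 0], [0, 0, 0], [0, 0, 0]], grip=[-1, -1, -1, -1, -1, -1, -1, -1, -1, -1, -1, -1])

```text
clock: 15.48
tool_pos: [0.4726, -0.0318, 0.1321]
eef_rot: [0.975, 0.223, -0.0, 0.0]
contact_force: [-1.5, -0.3, 3.3]
opening: 0.008
finger_force: 1.4
```

>>> play_rows(translation=[[0, 0, 0.001], [0, 0, 0.001]], delta_rot=[[0, 0, 0], [0, 0, 0]], grip=[-1, -1])

```text
clock: 15.72
tool_pos: [0.4726, -0.0318, 0.1302]
eef_rot: [0.975, 0.223, -0.0, 0.0]
contact_force: [-1.5, 0.1, 4.3]
opening: 0.003
finger_force: 2.7
```

>>> play_rows(translation=[[0, 0, 0.001], [0, 0, 0.0005]], delta_rot=[[0, 0, 0], [0, 0, 0]], grip=[-1, -1])

```text
clock: 15.98
tool_pos: [0.4726, -0.0318, 0.129]
eef_rot: [0.975, 0.223, 0.0, 0.0]
contact_force: [-1.2, 0.3, 7.8]
opening: 0.006
finger_force: 4.1
```

>>> play_rows(translation=[[0, 0, 0.0005], [0, 0, 0]], delta_rot=[[0, 0, 0], [0, 0, 0]], grip=[-1, -1])

```text
clock: 16.23
tool_pos: [0.4726, -0.0318, 0.1286]
eef_rot: [0.975, 0.223, 0.0, 0.0]
contact_force: [-1.3, 1.2, 9.5]
opening: 0.007
finger_force: 4.5
```

>>> play_rows(translation=[[0, 0, -0.003], [0, 0, -0.01], [0, 0, -0.04], [0, 0, -0.04], [0, 0, -0.04], [0, 0, 0], [0, 0, 0]], delta_rot=[[0, 0, 0], [0, 0, 0], [0, 0, 0], [0, 0, 0], [0, 0, 0], [0, 0, 0], [0, 0, 0]], grip=[-1, -1, -1, -1, -1, -1, -1])

```text
clock: 17.1
tool_pos: [0.4723, -0.0319, 0.261]
eef_rot: [0.975, 0.223, -0.0, 0.0]
contact_force: [0.5, -0.5, -0.0]
opening: 0.006
finger_force: 0.0
```

Run:
```python
from h import *
cv2.imwrite("pics/s6.png",cv2.resize(r.snapshot("scene")[150:310,140:380],(800,533)))
```

```text
(no output)
```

View pics/s6.png

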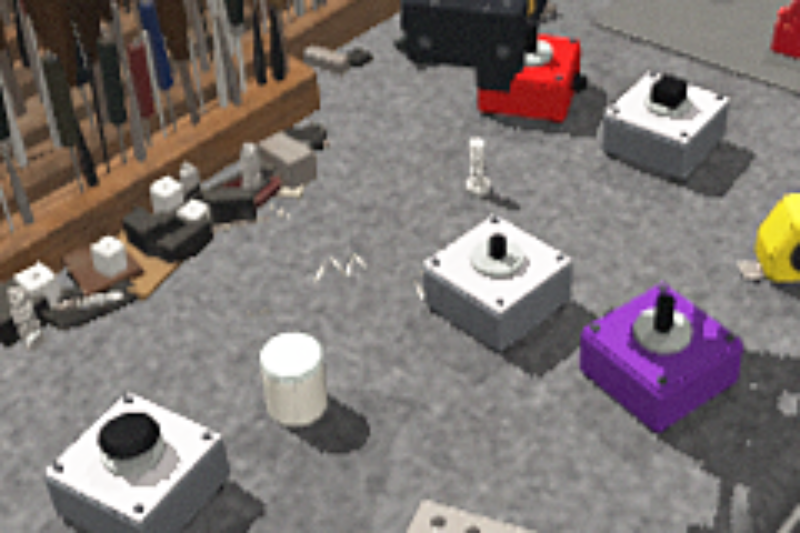

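All three buttons are down: mushroom (130,435), square (670,92) and pin (497,245). Nothing else has moved and the arm is clear.

```bash
python3 -c "
from plant import r
print(r.finish_job())"
```

```text
the job is handed in; nothing more can be done
None
```

I pressed the mushroom, square and pin buttons in that order, each down to its cushion at about 9–10 N. The last pictures showed no box or bystander out of place. I've handed the job in; it returned no verdict.

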